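# Clamp a bottom bracket shell on its jig post

### The job

Clamp the bottom bracket shell on the frame jig: swing the slotted washer fully home around the post, under the hand nut. Then, pressing lightly, turn the nut backward (anticlockwise) until you feel it drop off the start of the thread, run it forward from there until it is snug on the washer, finger-tight and never forced, and let go. Leave the other things on the bench where they are.

Things in the scene. Friction and masses are not known exactly. Their poses are not given: they have to be found in the camera images.
- jig: Fixed aluminium plate, 250 x 220 x 12 mm. Origin on the bench top (z = 0) on the upright post's axis, z up. Round the post stands the aluminium shell, 54 mm wide, rim 102 mm above the bench; two bamboo stubs (33, 29 mm thick, axis 68 mm up) leave it to the jig's +x side, ends 170 mm from the post. The washer's pillar stands 66 mm from the post on the jig's -y side, its screw head 116 mm up.
- post: Fixed steel post on the jig's axis: 22 mm thread, above it a plain 16 mm shank with a retaining ring; end 166 mm above the bench. Right-hand two-start thread: the nut goes down 14 mm a turn (2.2 mm per rad), its starts lie half a turn apart. Nothing marks the angle at which the thread starts; it is found by turning the nut back. Origin on the bench top, z up; x and y have no use.
- nut_grip (a point): Grip point of the captive dark steel hand nut, a block 42 mm long (this point's x) and 34 mm high with two flats 30 mm apart (facing its +y and -y). The point lies on the post's axis, 22 mm above the nut's underside, 12 mm below its top. Its height is 144 to 148 mm at first, 144.5 mm at the top of the thread start, about 137.5 mm just after the drop and 132 mm when the nut meets the washer.
- nut: The hand nut, 0.2 to 0.35 kg; origin in its underside on the post's axis, axes as at the grip point. Captive; a drag ring keeps it up wherever it is left (5 N to slide it). Pressed down it meets the post's thread 1 to 10 mm lower. Turned back it climbs 2.2 mm per rad to the thread start and can then be felt to drop 7 mm under light pressure. A hand that does not give way forces the thread.
- nut_turn (a joint): Turn of the hand nut on the post, rad; it grows clockwise seen from above (forward, running on). Zero is a mark on the jig, not the thread start; it reads 1.3 to 2.1 at first. The drop comes 0.5 to 2.9 rad further back, the washer's face about 2.8 rad forward of the drop.
- washer: Steel swing washer, 8 mm thick, top face 110 mm up: 64 mm disc with a 24 mm slot, on an arm turning about the pillar. Origin on the pillar's axis in its underside; y runs from there through the slot to the handle pin. Snug: the nut presses on it with 8 to 45 N (70 N harms the thread). After first touch come 0.3 rad of play, then 45 N more per rad; the moment to turn it grows 0.1 N m per 10 N.
- swing_pin (a point): Half-way up the upright round black handle pin, 14 x 30 mm, on the washer's outer end, 138 mm from the pillar's axis; 125 mm above the bench. With the washer fully home (slot round the post, at its stop) it is 72 mm from the post's axis on the jig's +y side; at first it is out by 0.75 to 1.05 rad to the jig's -x side. It goes home clockwise seen from above, 1 to 2 N move it; it stays where left.
- cone: Bystander: loose green plastic centring cone, 68 mm wide, 30 mm high.
- tape: Bystander: loose roll of masking tape, 90 mm wide, 24 mm high.
- offcut: Bystander: loose upright bamboo offcut, 42 mm thick, 70 mm high.
- sander: Bystander: loose wooden block, 110 x 60 x 35 mm.

How it is judged:
By the outcome, as a careful person would: the job done as asked, in the order asked, and still so for the second after the job is handed in, with the robot touching nothing.
It also fails if it takes over 72 s, if anything falls off the work surface, if the arm or the gripper's body presses on something with over 40 N, if the wrist force passes 120 N, or if a joint passes its speed limit or range.

### The arm

A 6-joint arm with a two-finger parallel gripper is mounted at the origin on the work surface. World frame = base frame: x ahead of the robot, y to its left, z up, the work surface at z = 0. Lengths are in m, angles in degrees, forces in N, time in s.
With the tool pointing down it reaches from about 0.4 to 0.825 m from the base axis. Payload 7 kg.
Tool frame: the origin (TCP) lies between the finger pads; the fingertips stand 19 mm ahead of it and the grasp point (between the pads) is the TCP; x points along the fingers, y is the direction in which the jaws open and shut, and the axes are right-handed (so a half turn about x gives the same grasp; the last joint's range is limited). The gripper opens to 88 mm and grips with 3 to 60 N. Pads are 19 mm wide; open, the fingers measure 130 mm over their backs; the gripper's body (78 mm by 193 mm) begins 47 mm behind the grasp point.
Start: joints at [90.247, 20.546, 0.682, 0, -70.136, -16.507], TCP at [0.189, 0.648, 0.246] pointing down, gripper open.
Joint ranges: [-176.03, 176.03], [-82.01, 121.73], [-58.28, 71.71], [-173.87, 95.51], [-174.79, -0.11], [-173.66, 173.66]. Speed limits (degrees/s): [136.94, 136.94, 172.46, 180, 180, 180].

### API

Orientations are given as [roll, pitch, yaw] about the fixed x, y, z axes, in that order (R = Rz(yaw) Ry(pitch) Rx(roll)).
In Python, from plant import * gives the robot as it stands.
- The arm moves only by the tool step_arm, never from a script. Its argument "steps" is a list of rows, each a list of 2 entries, a list of its own where there are three numbers: the shift along the tool's x, y, z in units of 0.02 m (1.0 is 0.02 m), then the turn about the tool's x in units of 6 degrees (1.0 is 6 degrees). A call has 1 to 20 rows; each row shifts and turns the commanded pose from where the row before left it, along the tool's axes as they then stand; what a row does not reach is not made up. A row lasts 1/12 s, in which the tool goes at most 41.7 mm and 7.16 degrees, less where a joint would pass 70% of its speed; a pose out of reach is approached as far as the arm can. A call with a number of a shift or a turn outside -1 to 1 is refused whole. A call with a gripper value outside its range is refused whole. "fingers" is the closure, from 0 (fully open) to 1 (shut), set as the call begins (left out, the last holds). The fingers move at their own pace and stop on an object; "grip_force" is the grip in N (left out, the last holds). Time passes only in rows, so rows that do not move let the fingers close. It gives the time, the measured TCP pose, the force and the opening at its end, in the units of the state.
- get_state(): the state, without advancing time (a new reading comes with each control period).
- capture(name): name is "scene" or "top" or "wrist"; returns the picture (384x512x3 uint8, blue, green, red); there is no depth.
- camera_model(name): a dict with "intrinsics" (3x3 intrinsics, pixels), "rvec" (rotation vector, rad) and "tvec" (3), from world to camera coordinates, as OpenCV has them. Camera axes: x right, y down, z forward; pixel columns grow to the right and rows downward; lengths in m; the calibration is good to about 2 mm. A picture is of the moment at which its call begins: read the wrist's pose just before it. camera_model takes no time and is no camera call; for the wrist camera it gives the pose at the moment of the call.
- close_job(): hands the job in, once; it reports no verdict.
The state is a dict: "time_s": time; "joints": joint angles; "qd": joint speeds; "joint_torque": joint torques, N m; "tcp_pos": TCP position; "eef_rot": TCP orientation; "contact_force": force on the tool from outside, world axes, zero at the start; "moment": the same for the moment, N m; "gripper_width": finger opening in m.
Only numpy, scipy, OpenCV 4.12 (cv2) and the standard library are available. Lean on these libraries where they do the work, as an engineer would, in place of code of your own. Each camera call takes 0.05 s, during which the arm holds its last target.

## Working session

There is one attempt and no reset: what is moved stays moved. The work goes in short steps, Python scripts to look and compute and a tool call to move; the robot and the scene stay as the last step left them, time stands still between calls to the robot, and variables do not carry over. Pictures are saved under pics/ and viewed, and the job is handed in when it is done.

Besides the shell and the picture viewer there is one more tool, called as name(argument=value, ...) on one line, values as JSON. step_arm: Moves the arm, as the interface text tells. Its arguments: {"type":"object","properties":{"steps":{"type":"array","items":{"type":"array"}},"fingers":{"type":"number"},"grip_force":{"type":"number"}},"required":["steps"]}

```bash
mkdir -p pics; ls; python3 - <<'E'
from plant import *
import cv2
print(get_state())
for n in ("scene","top","wrist"):
    m=camera_model(n); print(n,m)
    cv2.imwrite(f"pics/{n}0.png",capture(n))
E
```

```text
pics
{'time_s': 0.0, 'joints': array([ 9.02462894e+01,  2.05915996e+01,  6.33032122e-01, -1.82274434e-02,
       -7.01356304e+01, -1.65086321e+01]), 'qd': array([ 0.00492421,  0.00044196, -0.00642966, -0.04707328, -0.03139797,
       -0.06572577]), 'joint_torque': array([-2.94898982e-04, -5.82719994e+01,  2.93051541e+01,  6.99695393e+00,
        6.97085430e-03, -1.56166111e-04]), 'tcp_pos': array([0.18891079, 0.64754833, 0.24462112]), 'eef_rot': array([  96.2004561 ,   89.90425587, -100.0680943 ]), 'contact_force': array([ 0.29616448, -0.14736069,  0.19443307]), 'moment': array([ 3.38708813e-05, -2.26408404e-03,  2.09914671e-02]), 'gripper_width': 0.08767661890138351}
scene {'intrinsics': array([[357.37359033,   0.        , 260.50270256],
       [  0.        , 357.37359033, 192.4878925 ],
       [  0.        ,   0.        ,   1.        ]]), 'rvec': array([ 2.04300667,  0.73304538, -0.43355356]), 'tvec': array([-0.38473876, -0.09097397,  1.2349099 ])}
top {'intrinsics': array([[349.821125  ,   0.        , 252.14847001],
       [  0.        , 349.821125  , 193.83500598],
       [  0.        ,   0.        ,   1.        ]]), 'rvec': array([ 2.16869676, -2.14732703,  0.10025961]), 'tvec': array([1.00327647e-03, 5.33091515e-01, 1.14583075e+00])}
wrist {'intrinsics': array([[289.08718898,   0.        , 250.70648204],
       [  0.        , 289.08718898, 190.18392177],
       [  0.        ,   0.        ,   1.        ]]), 'rvec': array([-1.75955559,  2.34721262,  0.36314984]), 'tvec': array([ 0.6750937 , -0.03782046,  0.39334438])}
```

View pics/scene0.png

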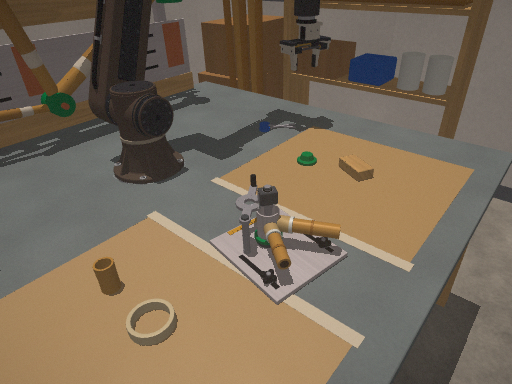

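View pics/top0.png

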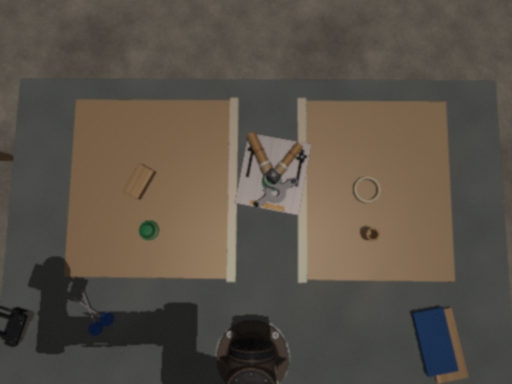

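View pics/wrist0.png

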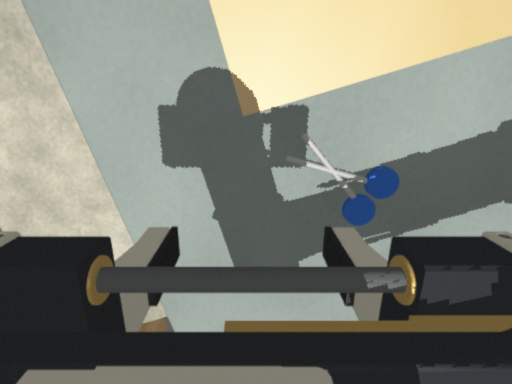

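Scene and top show the jig near (272,180) in the top view, with the washer swung out at the lower right. The pillar is grey, and the wrist camera doesn't see the jig yet. I'll zoom in.

```bash
cat > h.py <<'E'
from plant import *
import cv2, numpy as np
def RT(m):
    R=cv2.Rodrigues(np.array(m["rvec"],float))[0]; return R,np.array(m["tvec"],float)
def ray(m,u,v):
    R,t=RT(m); K=m["intrinsics"]; d=R.T@np.linalg.inv(K)@np.array([u,v,1.]); return -R.T@t,d
def onz(m,u,v,z):
    c,d=ray(m,u,v); return c+d*(z-c[2])/d[2]
def proj(m,p):
    R,t=RT(m); q=m["intrinsics"]@(R@np.array(p,float)+t); return q[:2]/q[2]
def tri(l):
    A=np.zeros((3,3));b=np.zeros(3)
    for m,u,v in l:
        c,d=ray(m,u,v); d=d/np.linalg.norm(d); P=np.eye(3)-np.outer(d,d); A+=P;b+=P@c
    return np.linalg.solve(A,b)
E
python3 - <<'E'
import cv2
a=cv2.imread('pics/top0.png')[120:225,220:330]; cv2.imwrite('pics/top0c.png',cv2.resize(a,None,fx=5.5,fy=5.5,interpolation=cv2.INTER_CUBIC))
a=cv2.imread('pics/scene0.png')[160:300,200:360]; cv2.imwrite('pics/scene0c.png',cv2.resize(a,None,fx=4,fy=4,interpolation=cv2.INTER_CUBIC))
E
```

```text
(no output)
```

View pics/top0c.png

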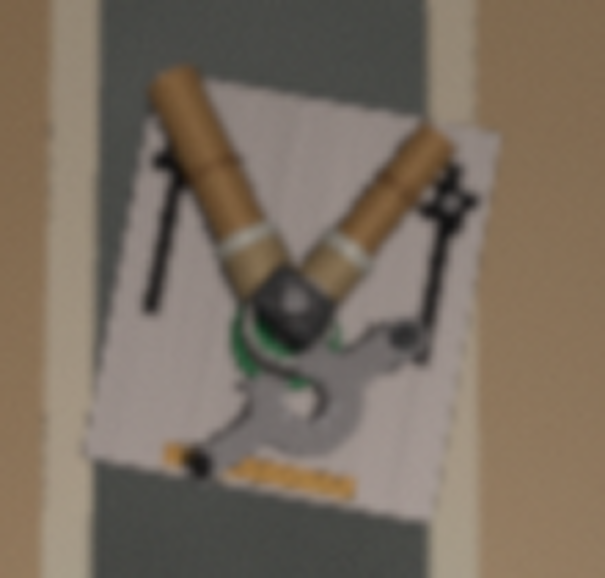

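View pics/scene0c.png

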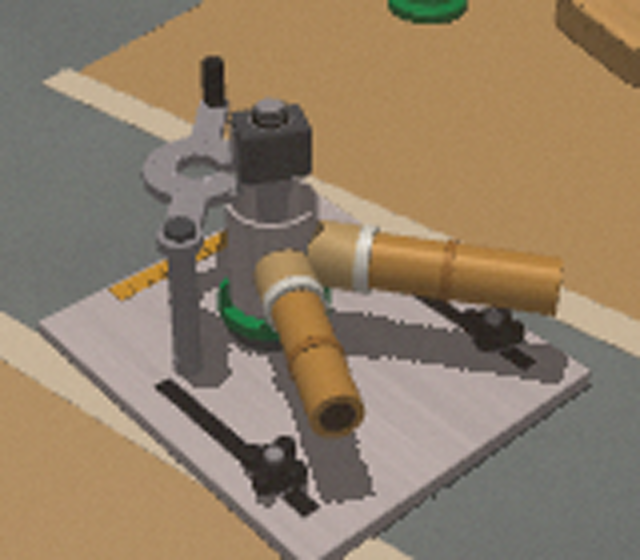

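Top crop: pin at (200,462), pillar head at (403,335), post top at (292,297). Scene crop: pin at (213,82), pillar head at (180,228), post top at (269,107). I'll triangulate these points.

```bash
python3 - <<'E'
from h import *
T=camera_model("top");S=camera_model("scene")
t=lambda x,y:((x+.5)/5.5-.5+220,(y+.5)/5.5-.5+120)
s=lambda x,y:((x+.5)/4-.5+200,(y+.5)/4-.5+160)
pts={'pin':((200,462),(213,82),.125),'pil':((403,335),(180,226),.116),'post':((292,295),(269,105),.166)}
for k,(a,b,z) in pts.items():
    print(k,tri([(T,*t(*a)),(S,*s(*b))]),onz(T,*t(*a),z),onz(S,*s(*b),z))
# jig plate corners z=.012
for c in [(98,455),(432,520),(497,130),(160,72)]: print(onz(T,*t(*c),.012))
c=[onz(T,*t(*c),.160) for c in [(290,262),(335,305),(295,350),(248,310)]]; print(c)
E
```

```text
pin [ 0.49159524 -0.00813203  0.12651882] [ 0.49254598 -0.00731492  0.125     ] [ 0.48911504 -0.00712881  0.125     ]
pil [ 0.56622016 -0.12204175  0.11529388] [ 0.56651532 -0.1215649   0.116     ] [ 0.56651469 -0.12315639  0.116     ]
post [ 0.57897041 -0.05772956  0.16681655] [ 0.58046954 -0.05652107  0.166     ] [ 0.57696564 -0.05817391  0.166     ]
[0.50543909 0.05637677 0.012     ]
[ 0.46731511 -0.1495908   0.012     ]
[ 0.71250604 -0.19118028  0.012     ]
[0.74851186 0.0209007  0.012     ]
[array([ 0.59972625, -0.05560368,  0.16      ]), array([ 0.57616298, -0.08019978,  0.16      ]), array([ 0.55123901, -0.05853601,  0.16      ]), array([ 0.57301643, -0.03285609,  0.16      ])]
```

```bash
cat >> h.py <<'E'
from scipy.spatial.transform import Rotation as Ro
def toolR(s): return Ro.from_euler('xyz',s["eef_rot"],degrees=True).as_matrix()
def goto(s,p,yawy=None):
    """units to reach world p; also turn (6deg units) so tool y heads to yawy deg (mod 180)"""
    R=toolR(s); d=R.T@(np.array(p)-s["tcp_pos"])/0.02
    yh=np.degrees(np.arctan2(R[1,1],R[0,1]))
    print("units xyz",d.round(2),"tool y heading",yh.round(1),"q6",s["joints"][5].round(1))
    if yawy is not None:
        e=(yh-yawy+90)%180-90; print("turn units",(e/6).round(2),"deg",e.round(1))
    return d
E
python3 - <<'E'
from h import *
s=get_state(); print(toolR(s).round(3)); goto(s,[.45,-.03,.246],-10)
m=camera_model("wrist");R,t=RT(m); print("cam off in tool",toolR(s).T@(-R.T@t-s["tcp_pos"]), "cam axes in tool",(toolR(s).T@R.T).round(2))
E
```

```text
[[-0.    -0.28  -0.96 ]
 [-0.001 -0.96   0.28 ]
 [-1.     0.001 -0.   ]]
units xyz [-2.000e-02  2.887e+01 -2.202e+01] tool y heading -106.3 q6 -16.5
turn units 13.96 deg 83.7
cam off in tool [-0.14048823 -0.00089768 -0.08342079] cam axes in tool [[-0.   -0.3   0.95]
 [ 1.   -0.    0.  ]
 [ 0.    0.95  0.3 ]]
```

```bash
python3 - <<'E'
from h import *
s=get_state(); goto(s,[.53,-.04,.246],-10)
E
```

```text
units xyz [-2.000e-02  2.823e+01 -2.600e+01] tool y heading -106.3 q6 -16.5
turn units 13.96 deg 83.7
```

step_arm(steps=[[[0,0.5,-1],0],[[0,0.5,-1],0],[[0,1,-1],0],[[0,1,-1],0],[[0,1,-1],0],[[0,1,-1],0],[[0,1,-1],0],[[0,1,-1],0],[[0,1,-1],0],[[0,1,-1],0],[[0,1,-1],0],[[0,1,-1],0],[[0,1,-1],0],[[0,1,-1],0]], fingers=0)

```text
time_s: 1.32
tcp_pos: [0.3853, 0.3186, 0.2455]
eef_rot: [-3.1, 90.0, 160.7]
contact_force: [0.5, 1.0, -0.9]
gripper_width: 0.0876
```

step_arm(steps=[[[0,1,-1],0],[[0,1,-1],0],[[0,1,-1],0],[[0,1,-1],0],[[0,1,-1],0],[[0,1,-1],0],[[0,1,-1],0],[[0,1,-1],0],[[0,1,-1],0],[[0,1,-1],0],[[0,1,-1],0],[[0,1,-1],0],[[0,1,0],0],[[0,1,0],0]])

```text
time_s: 2.48
tcp_pos: [0.5372, -0.0174, 0.2448]
eef_rot: [32.6, 89.9, -163.7]
contact_force: [-0.1, -0.3, -0.6]
gripper_width: 0.0877
```

step_arm(steps=[[[0,0,0],1],[[0,0,0],1],[[0,0,0],1],[[0,0,0],1],[[0,0,0],1],[[0,0,0],1],[[0,0,0],1],[[0,0,0],1],[[0,0,0],1],[[0,0,0],1],[[0,0,0],1],[[0,0,0],1],[[0,0,0],1],[[0,0,0],1],[[0,0,0],0],[[0,0,0],0]])

```text
time_s: 3.82
tcp_pos: [0.5369, -0.016, 0.2454]
eef_rot: [105.0, 90.0, -175.1]
contact_force: [1.0, -0.5, -0.2]
gripper_width: 0.0875
```

```bash
python3 - <<'E'
from h import *
s=get_state(); print(s["time_s"],s["tcp_pos"],s["joints"].round(1)); goto(s,[.53,-.04,.246],-10)
m=camera_model("wrist"); cv2.imwrite("pics/w1.png",capture("wrist")); np.save("w1.npy",m,allow_pickle=True)
for n,p in dict(pin=[.491,-.008,.14],pil=[.566,-.122,.116],post=[.579,-.057,.166]).items(): print(n,proj(m,p))
E
```

```text
3.8167 [ 0.53687826 -0.01603935  0.24540505] [ 19.2   7.6 -16.7  -0.  -65.7 -29.3]
units xyz [-0.03  0.13 -1.24] tool y heading 169.9 q6 -29.3
turn units -0.01 deg -0.1
pin [303.71045737 193.77460635]
pil [197.52846678  77.14849913]
post [189.22438239 164.1701212 ]
```

View pics/w1.png

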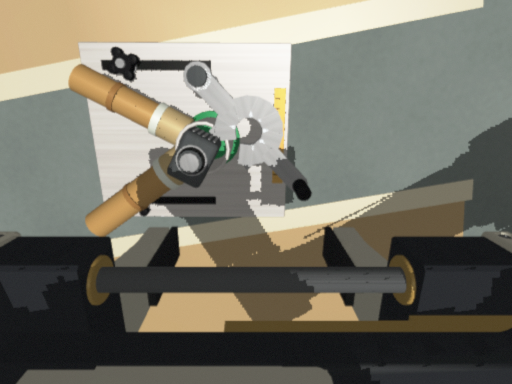

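Wrist view: pillar head at about (197,75), post top at about (190,160), pin top at about (304,188). The nut block is tilted around the post. I'll zoom in to refine these.

```bash
python3 - <<'E'
import cv2
a=cv2.imread('pics/w1.png')[50:220,140:330]; cv2.imwrite('pics/w1c.png',cv2.resize(a,None,fx=4,fy=3.5,interpolation=cv2.INTER_CUBIC) if 0 else cv2.resize(a,None,fx=3.5,fy=3.5,interpolation=cv2.INTER_CUBIC))
E
```

```text
(no output)
```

View pics/w1c.png

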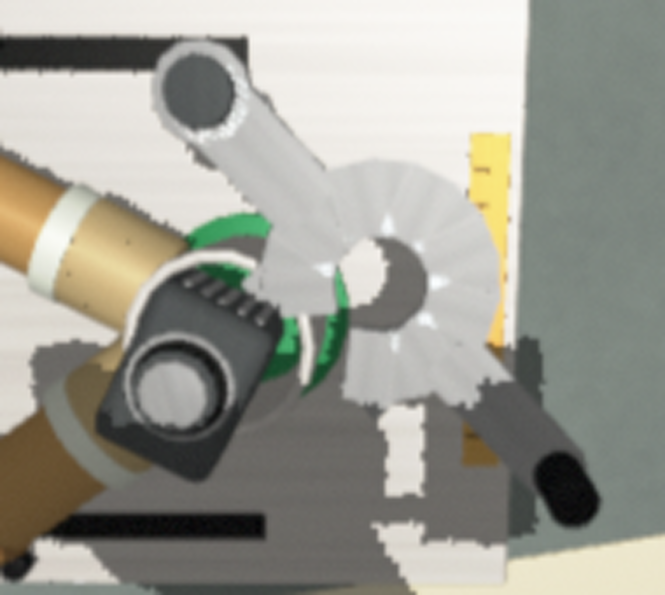

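Nut top-face corners in the crop: (165,280), (278,330), (205,480), (98,425). The long axis runs from upper right to lower left.

```bash
python3 - <<'E'
from h import *
m=np.load("w1.npy",allow_pickle=True).item()
c=lambda x,y:((x+.5)/3.5-.5+140,(y+.5)/3.5-.5+50)
P=[onz(m,*c(*q),.158) for q in [(165,280),(278,330),(205,480),(98,425)]]
print(np.mean(P,0))
for i in range(4):
    d=P[(i+1)%4]-P[i]; print(np.hypot(*d[:2]).round(4),np.degrees(np.arctan2(d[1],d[0])).round(1))
print("post",onz(m,*c(172,392),.166),"pil",onz(m,*c(200,90),.116),"pintop",onz(m,*c(560,482),.14),"pinbot",onz(m,*c(578,508),.113))
print("disc",onz(m,*c(385,283),.11))
# jig corner line directions at z .012
for a,b in [((82,45),(289,44)),((289,44),(284,215))]:
    p,q=onz(m,*a,.012),onz(m,*b,.012); d=q-p; print(p,q,np.degrees(np.arctan2(d[1],d[0])))
E
```

```text
[ 0.57704905 -0.059642    0.158     ]
0.027 145.8
0.0397 52.4
0.0275 -39.1
0.0375 -128.3
post [ 0.57885852 -0.05900052  0.166     ] pil [ 0.56630161 -0.12353041  0.116     ] pintop [ 0.4938396  -0.01461588  0.14      ] pinbot [0.4864754  0.00296743 0.113     ]
disc [ 0.52948827 -0.06838319  0.11      ]
[ 0.70722659 -0.18965739  0.012     ] [ 0.46866018 -0.14835116  0.012     ] 170.17699349963186
[ 0.46866018 -0.14835116  0.012     ] [0.50477839 0.06429409 0.012     ] 80.36019910796088
```

step_arm(steps=[[[0,0,0],-1],[[0,0,0],-1],[[0,0,0],-1],[[0,0,0],-1],[[0,0,0],-1],[[0,0,0],-1],[[0,0,0],-1],[[0,0,0],-0.3],[[0,0,0],0],[[0,0,0],0]], fingers=0.73, grip_force=10)

```text
time_s: 4.7
tcp_pos: [0.537, -0.0161, 0.2455]
eef_rot: [42.3, 90.0, 165.9]
contact_force: [-0.5, -0.0, -0.0]
gripper_width: 0.0274
```

```bash
python3 - <<'E'
from h import *
m=np.load("w1.npy",allow_pickle=True).item()
c=lambda x,y:((x+.5)/3.5-.5+140,(y+.5)/3.5-.5+50)
print("pintop",onz(m,*c(578,506),.14))
s=get_state(); print(s["tcp_pos"],s["gripper_width"],s["joints"].round(1)); goto(s,[.490,-.0085,.135],33.7)
E
```

```text
pintop [ 0.49010071 -0.00741796  0.14      ]
[ 0.53696262 -0.01605008  0.24551864] 0.027402201886741886 [ 19.2   7.6 -16.7  -0.  -65.7  14.4]
units xyz [5.53 1.75 1.61] tool y heading -146.4 q6 14.4
turn units -0.02 deg -0.1
```

step_arm(steps=[[[0,0.9,0.8],0],[[0,0.85,0.85],0],[[1,0,0],0],[[1,0,0],0],[[1,0,0],0],[[0.7,0,0],0],[[0,0,0],0],[[0.5,0,0],0],[[0.5,0,0],0],[[0.4,0,0],0],[[0.4,0,0],0],[[0,0,0],0],[[0,0,0],0]])

```text
time_s: 5.78
tcp_pos: [0.4894, -0.008, 0.1352]
eef_rot: [83.9, 89.9, -152.6]
contact_force: [1.0, 0.1, -0.5]
gripper_width: 0.0236
```

```bash
python3 - <<'E'
from h import *
s=get_state(); print(s["tcp_pos"],s["contact_force"],s["gripper_width"]); goto(s,[.490,-.0085,.135],33.7)
cv2.imwrite("pics/w2.png",capture("wrist"))
E
```

```text
[ 0.48944764 -0.00798063  0.13521901] [ 0.98076746  0.1100015  -0.53690414] 0.02364870671483111
units xyz [ 0.01 -0.01 -0.04] tool y heading -146.5 q6 11.4
turn units -0.03 deg -0.2
```

View pics/w2.png

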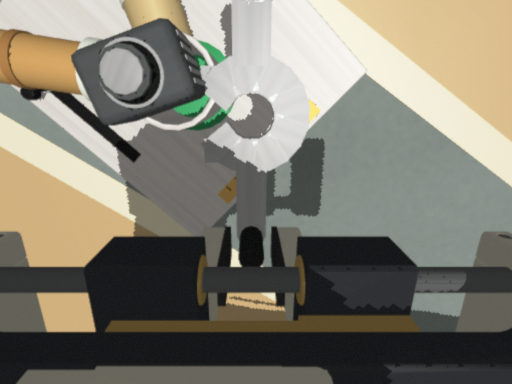

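The pin is at (251,245), between the fingers. Now I'll swing it along the arc.

step_arm(steps=[[[0,-0.36,-0.01],0.5],[[0,-0.36,-0.01],0.5],[[0,-0.36,-0.01],0.5],[[0,-0.36,-0.01],0.5],[[0,-0.36,-0.01],0.5],[[0,-0.36,-0.01],0.5],[[0,-0.36,-0.01],0.5],[[0,-0.36,-0.01],0.5],[[0,-0.36,-0.01],0.5],[[0,-0.36,-0.01],0.5],[[0,-0.36,-0.01],0.5],[[0,-0.36,-0.01],0.5],[[0,-0.36,-0.01],0.5],[[0,0,0],0]])

```text
time_s: 7.0
tcp_pos: [0.58, 0.0143, 0.136]
eef_rot: [-83.8, 89.9, 0.6]
contact_force: [0.3, -0.1, 0.5]
gripper_width: 0.0238
```

```bash
python3 - <<'E'
from h import *
s=get_state(); print(s["tcp_pos"],s["contact_force"],s["gripper_width"]); goto(s,[.590,.0125,.135],-10)
E
```

```text
[0.58001305 0.01433676 0.13600438] [ 0.32602121 -0.0632825   0.51863397] 0.02376053495853699
units xyz [ 0.05 -0.51 -0.04] tool y heading 174.4 q6 -26.3
turn units 0.73 deg 4.4
```

step_arm(steps=[[[0,-0.2,0],0.3],[[0,-0.2,0],0.3],[[0,-0.1,0],0.1],[[0,-0.1,0],0],[[0,0,0],0]])

```text
time_s: 7.42
tcp_pos: [0.5909, 0.0128, 0.1358]
eef_rot: [-62.1, 90.0, 18.3]
contact_force: [-0.5, -0.4, 0.7]
gripper_width: 0.0236
```

step_arm(steps=[[[0,-0.05,0],0],[[0,-0.05,0],0],[[0,0,0],0]])

```text
time_s: 7.67
tcp_pos: [0.5927, 0.0124, 0.1356]
eef_rot: [-69.2, 90.0, 11.2]
contact_force: [0.1, -0.3, 0.9]
gripper_width: 0.0237
```

step_arm(steps=[[[0,-0.05,0],0],[[0,0,0],0]])

```text
time_s: 7.83
tcp_pos: [0.5937, 0.0122, 0.1356]
eef_rot: [-127.0, 90.0, -46.6]
contact_force: [0.3, -0.2, 0.9]
gripper_width: 0.0239
```

step_arm(steps=[[[0,-0.05,0],0],[[0,0,0],0]])

```text
time_s: 8.0
tcp_pos: [0.5947, 0.0121, 0.1356]
eef_rot: [-78.2, 90.0, 2.1]
contact_force: [-0.7, 0.1, -0.8]
gripper_width: 0.0235
```

step_arm(steps=[[[0,-0.04,0],0],[[0,0,0],0]])

```text
time_s: 8.17
tcp_pos: [0.5955, 0.0119, 0.1355]
eef_rot: [-61.9, 90.0, 18.5]
contact_force: [-1.1, 0.8, 0.3]
gripper_width: 0.0237
```

Nothing felt yet, as expected with the play in the cage. I'll keep going in small steps.

step_arm(steps=[[[0,-0.04,0],0],[[0,0,0],0]])

```text
time_s: 8.33
tcp_pos: [0.5958, 0.0118, 0.1355]
eef_rot: [98.5, 90.0, 178.9]
contact_force: [-2.0, 1.8, -0.2]
gripper_width: 0.0238
```

step_arm(steps=[[[0,-0.03,0],0],[[0,0,0],0]])

```text
time_s: 8.5
tcp_pos: [0.5959, 0.0117, 0.1354]
eef_rot: [98.7, 89.9, 179.0]
contact_force: [-5.3, 3.1, 2.8]
gripper_width: 0.0238
```

```bash
python3 - <<'E'
from h import *
s=get_state(); print(s["tcp_pos"],s["contact_force"],s["gripper_width"]); goto(s,[.590,.0125,.135],-10)
cv2.imwrite("pics/w3.png",capture("wrist"))
E
```

```text
[0.59592112 0.01174093 0.13537944] [-5.32407486  3.06802578  2.81515332] 0.02381617259746805
units xyz [ 0.02  0.3  -0.01] tool y heading 170.3 q6 -29.5
turn units 0.05 deg 0.3
```

View pics/w3.png

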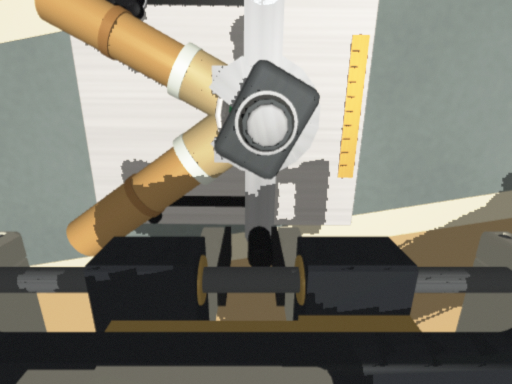

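Resistance rises at the expected home position. One more light press, then I'll centre the cage and lift off.

step_arm(steps=[[[0,-0.03,0],0],[[0,0,0],0]])

```text
time_s: 8.72
tcp_pos: [0.596, 0.0118, 0.1353]
eef_rot: [96.9, 89.9, 177.2]
contact_force: [-6.2, 4.4, 3.0]
gripper_width: 0.0236
```

step_arm(steps=[[[0,0.15,0],0],[[0,0.12,0],0],[[0,0,0],0],[[-0.5,0,0],0],[[-1,0,0],0],[[-1,0,0],0],[[-1,0,0],0],[[-1,0,0],0],[[-1,0,0],0],[[0,0,0],0],[[0,0,0],0]])

```text
time_s: 9.63
tcp_pos: [0.5929, 0.0126, 0.2477]
eef_rot: [-65.6, 89.8, 14.8]
contact_force: [0.2, -0.1, -0.8]
gripper_width: 0.0238
```

```bash
python3 - <<'E'
from h import *
s=get_state(); print(s["tcp_pos"],s["contact_force"],s["gripper_width"])
m=camera_model("wrist"); cv2.imwrite("pics/w4.png",capture("wrist")); np.save("w4.npy",m,allow_pickle=True)
for n,p in dict(pin=[.590,.0125,.14],post=[.578,-.0585,.166]).items(): print(n,proj(m,p))
a=cv2.imread('pics/w4.png')[60:270,160:360]; cv2.imwrite('pics/w4c.png',cv2.resize(a,None,fx=2.8,fy=2.8,interpolation=cv2.INTER_CUBIC))
E
```

```text
[0.59290626 0.01261294 0.24774267] [ 0.18950828 -0.06079931 -0.80064517] 0.02381773327791668
pin [255.346104   192.31384012]
post [256.14058855 110.92849259]
```

View pics/w4c.png

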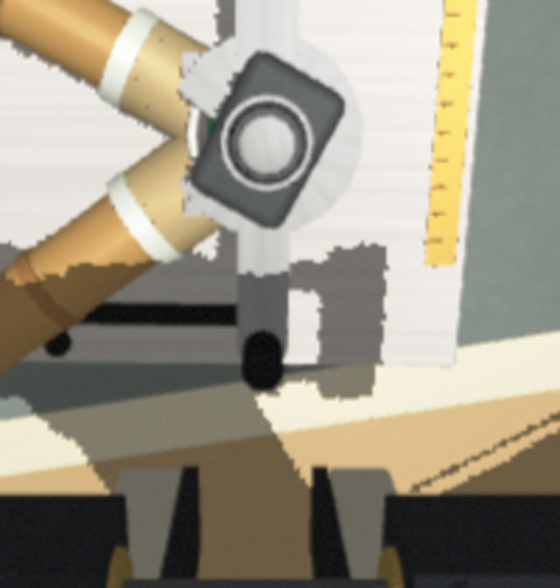

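The washer is home: the pin is at (253.5,192), where the home point projects, and the slot disc sits under the nut. Now the nut's heading from this picture's corners: crop (263,52), (345,103), (275,228), (192,180).

```bash
python3 - <<'E'
from h import *
m=np.load("w4.npy",allow_pickle=True).item()
c=lambda x,y:((x+.5)/2.8-.5+160,(y+.5)/2.8-.5+60)
P=[onz(m,*c(*q),.158) for q in [(263,52),(345,103),(275,228),(192,180)]]
print(np.mean(P,0),"post",onz(m,*c(266,146),.166),"pintop",onz(m,*c(263,376),.14))
for i in range(4):
    d=P[(i+1)%4]-P[i]; print(np.hypot(*d[:2]).round(4),np.degrees(np.arctan2(d[1],d[0])).round(1))
s=get_state(); goto(s,[.578,-.0585,.146],-38)
E
```

```text
[ 0.57837151 -0.05851499  0.158     ] post [ 0.57917337 -0.05805087  0.166     ] pintop [0.59180701 0.0137871  0.14      ]
0.0257 140.2
0.0385 51.3
0.0267 -39.5
0.0386 -130.2
units xyz [ 5.01  0.11 -3.62] tool y heading 170.3 q6 -29.8
turn units 4.72 deg 28.3
```

step_arm(steps=[[[0,0.09,-0.9],1],[[0,0,0],0],[[0,0,0],1],[[0,0,0],1],[[0,0,0],1],[[0,0,0],0.95],[[0,0,0],0],[[0,0,0],0]], fingers=0.5, grip_force=20)

```text
time_s: 10.35
tcp_pos: [0.587, -0.005, 0.2449]
eef_rot: [143.0, 89.9, -166.2]
contact_force: [0.8, -0.3, 0.3]
gripper_width: 0.044
```

```bash
python3 - <<'E'
from h import *
s=get_state(); print(s["gripper_width"]); goto(s,[.5786,-.0583,.148],-39.5)
E
```

```text
0.044013364978350386
units xyz [ 4.85 -1.36 -2.33] tool y heading 140.8 q6 -57.7
turn units 0.06 deg 0.3
```

step_arm(steps=[[[0,-0.46,-0.8],0.06],[[0,-0.45,-0.8],0],[[0,-0.45,-0.73],0],[[0,0,0],0],[[0,0,0],0]])

```text
time_s: 10.77
tcp_pos: [0.5783, -0.0588, 0.2454]
eef_rot: [142.5, 90.0, -167.1]
contact_force: [1.2, 0.3, 1.0]
gripper_width: 0.0438
```

```bash
python3 - <<'E'
from h import *
s=get_state(); print(s["gripper_width"]); goto(s,[.5786,-.0583,.148],-39.5)
cv2.imwrite("pics/w5.png",capture("wrist"))
E
```

```text
0.04380169325732561
units xyz [4.87 0.   0.03] tool y heading 140.4 q6 -53.1
turn units -0.02 deg -0.1
```

View pics/w5.png

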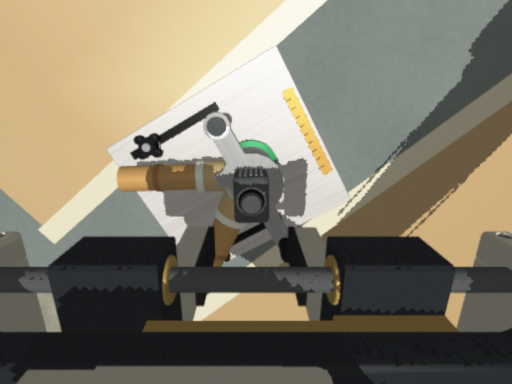

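The nut at (251,195) sits square and centred between the fingers. I'll descend, then close lightly.

step_arm(steps=[[[1,0,0],0],[[1,0,0],0],[[0.6,0,0],0],[[0.5,0,0],0],[[0.5,0,0],0],[[0.5,0,0],0],[[0.4,0,0],0],[[0.37,0,0],0],[[0,0,0],0],[[0,0,0],0]])

```text
time_s: 11.65
tcp_pos: [0.5785, -0.0582, 0.148]
eef_rot: [155.2, 90.0, -154.5]
contact_force: [-0.0, 0.5, 0.6]
gripper_width: 0.0437
```

```bash
python3 - <<'E'
from h import *
s=get_state(); print(s["gripper_width"],s["contact_force"]); goto(s,[.5786,-.0583,.148],-39.5)
E
```

```text
0.043706167221016466 [-0.02715342  0.54939659  0.55600115]
units xyz [-0.   -0.01  0.  ] tool y heading 140.3 q6 -53.2
turn units -0.04 deg -0.2
```

step_arm(steps=[[[0,0,0],0],[[0,0,0],0],[[0,0,0],0],[[0,0,0],0],[[0,0,0],0]], fingers=1, grip_force=20)

```text
time_s: 12.07
tcp_pos: [0.5787, -0.0581, 0.1487]
eef_rot: [-35.9, 89.9, 14.4]
contact_force: [-0.1, 1.1, 2.6]
gripper_width: 0.0298
```

```bash
cat >> h.py <<'E'
def st():
    s=get_state();R=toolR(s); yh=np.degrees(np.arctan2(R[1,1],R[0,1]))
    print("t",round(s["time_s"],2),"pos",(s["tcp_pos"]*1000).round(2),"F",s["contact_force"].round(1),"M",s["moment"].round(2),"w",round(s["gripper_width"]*1000,1),"head",yh.round(1),"q6",s["joints"][5].round(1),"x",(R[:,0]*1000).round(1))
E
python3 -c "from h import *;st()"
```

```text
t 12.07 pos [578.72 -58.06 148.7 ] F [-0.1  1.1  2.6] M [ 0.54  0.14 -0.  ] w 29.8 head 140.3 q6 -53.2 x [ 9.e-01  2.e-01 -1.e+03]
```

step_arm(steps=[[[0.04,0,0],0],[[0.04,0,0],0],[[0,0,0],0]])

```text
time_s: 12.32
tcp_pos: [0.5787, -0.0581, 0.1466]
eef_rot: [-37.3, 90.0, 13.0]
contact_force: [-0.4, 1.8, 2.3]
gripper_width: 0.03
```

step_arm(steps=[[[0.04,0,0],0],[[0.04,0,0],0],[[0,0,0],0]])

```text
time_s: 12.57
tcp_pos: [0.5787, -0.0581, 0.145]
eef_rot: [-42.4, 90.0, 7.9]
contact_force: [0.3, 2.3, 3.1]
gripper_width: 0.0301
```

```bash
python3 -c "from h import *;st()"
```

```text
t 12.57 pos [578.73 -58.06 145.04] F [0.3 2.3 3.1] M [ 0.84 -0.19 -0.03] w 30.1 head 140.3 q6 -53.2 x [ 5.e-01  1.e-01 -1.e+03]
```

step_arm(steps=[[[0.04,0,0],0],[[0.03,0,0],0],[[0,0,0],0]])

```text
time_s: 12.82
tcp_pos: [0.5788, -0.0581, 0.1446]
eef_rot: [-54.9, 89.9, -4.6]
contact_force: [-2.9, 2.8, 10.2]
gripper_width: 0.0299
```

step_arm(steps=[[[0.03,0,0],0],[[0.03,0,0],0],[[0,0,0],0]])

```text
time_s: 13.07
tcp_pos: [0.5788, -0.0581, 0.1443]
eef_rot: [-57.8, 89.9, -7.5]
contact_force: [-4.9, 4.1, 17.9]
gripper_width: 0.0301
```

step_arm(steps=[[[0.03,0,0],0],[[0.03,0,0],0],[[0,0,0],0]])

```text
time_s: 13.32
tcp_pos: [0.5789, -0.058, 0.1439]
eef_rot: [-56.0, 89.9, -5.7]
contact_force: [-7.3, 5.0, 23.0]
gripper_width: 0.0299
```

Contact, with more pressure than I want. Backing off to about 9 N.

step_arm(steps=[[[-0.06,0,0],0],[[-0.06,0,0],0],[[0,0,0],0]])

```text
time_s: 13.57
tcp_pos: [0.5788, -0.0581, 0.1444]
eef_rot: [-43.8, 89.9, 6.5]
contact_force: [-1.7, 3.6, 9.2]
gripper_width: 0.0298
```

```bash
python3 -c "from h import *;st()"
```

```text
t 13.57 pos [578.81 -58.06 144.37] F [-1.7  3.6  9.2] M [1.38 0.83 0.02] w 29.8 head 140.3 q6 -53.2 x [ 1.1e+00  1.0e-01 -1.0e+03]
```

step_arm(steps=[[[-0.007,0,0],-0.6],[[-0.007,0,0],-0.6],[[-0.007,0,0],-0.6],[[-0.007,0,0],-0.6],[[0,0,0],0]])

```text
time_s: 13.98
tcp_pos: [0.5785, -0.0579, 0.1447]
eef_rot: [-20.8, 90.0, 44.1]
contact_force: [-2.3, 4.4, 9.9]
gripper_width: 0.0297
```

```bash
python3 -c "from h import *;st()"
```

```text
t 13.98 pos [578.53 -57.87 144.69] F [-2.3  4.4  9.9] M [1.78 1.13 0.06] w 29.7 head 154.9 q6 -38.6 x [ 3.e-01  3.e-01 -1.e+03]
```

step_arm(steps=[[[-0.007,0,0],-0.6],[[-0.007,0,0],-0.6],[[-0.007,0,0],-0.6],[[-0.007,0,0],-0.6],[[0,0,0],0]])

```text
time_s: 14.4
tcp_pos: [0.5782, -0.0578, 0.1452]
eef_rot: [40.2, 90.0, 119.5]
contact_force: [-4.3, 5.2, 11.2]
gripper_width: 0.0297
```

```bash
python3 -c "from h import *;st()"
```

```text
t 14.4 pos [578.22 -57.8  145.19] F [-4.3  5.2 11.2] M [2.15 1.61 0.01] w 29.7 head 169.3 q6 -24.2 x [-2.e-01  4.e-01 -1.e+03]
```

step_arm(steps=[[[-0.009,0.01,0.01],-0.6],[[-0.009,0.01,0.01],-0.6],[[-0.009,0.01,0],-0.6],[[-0.009,0,0],-0.6],[[0,0,0],0]])

```text
time_s: 14.82
tcp_pos: [0.5778, -0.0577, 0.1458]
eef_rot: [112.6, 90.0, -153.6]
contact_force: [-2.3, 3.4, 9.6]
gripper_width: 0.0303
```

```bash
python3 -c "from h import *;st()"
```

```text
t 14.82 pos [577.81 -57.68 145.83] F [-2.3  3.4  9.6] M [1.23 1.12 0.09] w 30.3 head -176.3 q6 -9.9 x [-2.e-01 -1.e-01 -1.e+03]
```

step_arm(steps=[[[-0.008,0.01,0],-0.6],[[-0.008,0,0.01],-0.6],[[-0.008,0,0],-0.6],[[-0.008,0,0],-0.6],[[0,0,0],0]])

```text
time_s: 15.23
tcp_pos: [0.5775, -0.0577, 0.1464]
eef_rot: [107.2, 90.0, -144.7]
contact_force: [-2.9, 2.0, 7.1]
gripper_width: 0.0296
```

```bash
python3 -c "from h import *;st()"
```

```text
t 15.23 pos [577.5  -57.72 146.35] F [-2.9  2.   7.1] M [0.85 1.16 0.01] w 29.6 head -161.9 q6 4.5 x [-5.e-01 -3.e-01 -1.e+03]
```

step_arm(steps=[[[-0.004,0,0],-0.6],[[-0.006,0.01,0],-0.6],[[-0.007,0,0],-0.6],[[-0.007,0,0],-0.6],[[0,0,0],0]])

```text
time_s: 15.65
tcp_pos: [0.5772, -0.0579, 0.1468]
eef_rot: [90.1, 90.0, -147.4]
contact_force: [-3.6, 1.4, 8.3]
gripper_width: 0.0298
```

```bash
python3 -c "from h import *;st()"
```

```text
t 15.65 pos [577.16 -57.89 146.82] F [-3.6  1.4  8.3] M [0.69 1.19 0.04] w 29.8 head -147.5 q6 18.9 x [-7.e-01 -4.e-01 -1.e+03]
```

step_arm(steps=[[[-0.007,0.01,0.01],-0.6],[[-0.008,0.01,0.01],-0.6],[[-0.008,0.01,0],-0.6],[[-0.008,0,0],-0.6],[[0,0,0],0]])

```text
time_s: 16.07
tcp_pos: [0.5768, -0.058, 0.1468]
eef_rot: [94.6, 90.0, -128.6]
contact_force: [0.6, -0.7, 0.3]
gripper_width: 0.0301
```

```bash
python3 -c "from h import *;st()"
```

```text
t 16.07 pos [576.78 -58.04 146.8 ] F [ 0.6 -0.7  0.3] M [-0.31 -0.42  0.01] w 30.1 head -133.2 q6 33.2 x [-4.e-01 -5.e-01 -1.e+03]
```

The resistance fell from 8 N to 0 N, so it has reached the start of the thread. I'll follow it down lightly without turning.

step_arm(steps=[[[0.05,0,0],0],[[0.05,0,0],0],[[0.05,0,0],0],[[0,0,0],0]])

```text
time_s: 16.4
tcp_pos: [0.5768, -0.0579, 0.1439]
eef_rot: [106.8, 90.0, -116.6]
contact_force: [1.0, -3.5, 0.8]
gripper_width: 0.0296
```

```bash
python3 -c "from h import *;st()"
```

```text
t 16.4 pos [576.78 -57.95 143.89] F [ 1.  -3.5  0.8] M [-1.19 -0.46  0.07] w 29.6 head -133.4 q6 33.0 x [-2.e-01 -5.e-01 -1.e+03]
```

step_arm(steps=[[[0.05,0,0],0],[[0.05,0,0],0],[[0,0,0],0]])

```text
time_s: 16.65
tcp_pos: [0.5768, -0.0579, 0.1419]
eef_rot: [98.8, 90.0, -124.6]
contact_force: [2.0, -4.3, 0.3]
gripper_width: 0.0295
```

```bash
python3 -c "from h import *;st()"
```

```text
t 16.65 pos [576.78 -57.93 141.86] F [ 2.  -4.3  0.3] M [-1.63 -0.64 -0.05] w 29.5 head -133.3 q6 33.0 x [-3.e-01 -4.e-01 -1.e+03]
```

step_arm(steps=[[[0.04,0.01,-0.02],0],[[0.03,0,-0.01],0],[[0,0,0],0]])

```text
time_s: 16.9
tcp_pos: [0.5768, -0.058, 0.141]
eef_rot: [20.3, 90.0, 157.0]
contact_force: [-1.9, -1.2, 4.9]
gripper_width: 0.0293
```

```bash
python3 -c "from h import *;st()"
```

```text
t 16.9 pos [576.84 -58.04 140.97] F [-1.9 -1.2  4.9] M [-0.49  0.77  0.01] w 29.3 head -133.3 q6 33.1 x [-5.e-01  2.e-01 -1.e+03]
```

step_arm(steps=[[[0.03,0,0],0],[[0,0,0],0]])

```text
time_s: 17.07
tcp_pos: [0.5768, -0.058, 0.1408]
eef_rot: [27.9, 90.0, 164.6]
contact_force: [-3.5, -1.7, 9.0]
gripper_width: 0.0301
```

```bash
python3 -c "from h import *;st()"
```

```text
t 17.07 pos [576.84 -58.04 140.82] F [-3.5 -1.7  9. ] M [-0.36  1.26 -0.  ] w 30.1 head -133.3 q6 33.1 x [-2.e-01  1.e-01 -1.e+03]
```

Dropped about 6–7 mm and seated on the next thread with 9 N. Now running forward, descending 2.2 mm/rad.

step_arm(steps=[[[0.006,0,0],0.8],[[0.008,0,0],0.8],[[0.009,0,0],0.8],[[0.009,0,0],0.8],[[0,0,0],0]])

```text
time_s: 17.48
tcp_pos: [0.5772, -0.0578, 0.1402]
eef_rot: [-79.3, 90.0, 37.9]
contact_force: [-2.2, -0.3, 7.7]
gripper_width: 0.0299
```

```bash
python3 -c "from h import *;st()"
```

```text
t 17.48 pos [577.21 -57.78 140.19] F [-2.2 -0.3  7.7] M [ 0.02  0.73 -0.03] w 29.9 head -152.8 q6 13.6 x [ 6.e-01  4.e-01 -1.e+03]
```

step_arm(steps=[[[0.009,0,0],0.8],[[0.009,0,0],0.8],[[0.009,0,0],0.8],[[0.009,0,0],0.8],[[0.009,0,0],0.8],[[0.009,0,0],0.8],[[0,0,0],0]])

```text
time_s: 18.07
tcp_pos: [0.5779, -0.0576, 0.1392]
eef_rot: [-68.6, 89.9, 19.8]
contact_force: [-0.0, 0.1, 6.5]
gripper_width: 0.0299
```

```bash
python3 -c "from h import *;st()"
```

```text
t 18.07 pos [577.91 -57.62 139.17] F [-0.   0.1  6.5] M [ 0.12  0.02 -0.04] w 29.9 head 178.4 q6 -15.2 x [ 1.9e+00  7.0e-01 -1.0e+03]
```

step_arm(steps=[[[0.009,0,0],0.8],[[0.009,0,0],0.8],[[0.01,0,0],0.8],[[0.009,0,0],0.8],[[0.009,0,0],0.8],[[0.009,0,0],0.8],[[0.009,0,0],0.8],[[0,0,0],0]])

```text
time_s: 18.73
tcp_pos: [0.5786, -0.0578, 0.138]
eef_rot: [-48.2, 89.8, 6.7]
contact_force: [1.7, -1.6, 5.7]
gripper_width: 0.0299
```

```bash
python3 -c "from h import *;st()"
```

```text
t 18.73 pos [578.59 -57.84 137.98] F [ 1.7 -1.6  5.7] M [-0.59 -1.34  0.04] w 29.9 head 144.9 q6 -48.7 x [ 3.1e+00  4.0e-01 -1.0e+03]
```

step_arm(steps=[[[0.01,-0.01,0],0.8],[[0.01,-0.01,0],0.8],[[0.01,0,0],0.8],[[0.01,0,0],0.8],[[0.009,0,0],0.8],[[0.009,0,0],0.8],[[0.009,0,0],0.8],[[0,0,0],0]])

```text
time_s: 19.4
tcp_pos: [0.5791, -0.0584, 0.1367]
eef_rot: [-23.6, 89.8, -2.2]
contact_force: [3.3, -3.6, 4.5]
gripper_width: 0.0295
```

```bash
python3 -c "from h import *;st()"
```

```text
t 19.4 pos [579.09 -58.43 136.71] F [ 3.3 -3.6  4.5] M [-1.36 -1.68 -0.02] w 29.5 head 111.4 q6 -82.2 x [ 3.4e+00 -1.0e-01 -1.0e+03]
```

step_arm(steps=[[[0.01,-0.02,0.01],0.8],[[0.01,-0.02,0],0.8],[[0.01,0,0],0.8],[[0.01,0,0],0.8],[[0.01,0,0],0.6],[[0,0,0],0]])

```text
time_s: 19.9
tcp_pos: [0.5792, -0.059, 0.1358]
eef_rot: [0.7, 89.8, -0.6]
contact_force: [3.8, -2.6, 6.6]
gripper_width: 0.0301
```

```bash
python3 -c "from h import *;st()"
```

```text
t 19.9 pos [579.21 -59.02 135.76] F [ 3.8 -2.6  6.6] M [-1.08 -1.16 -0.06] w 30.1 head 88.7 q6 -104.8 x [    2.8    -0.  -1000. ]
```

step_arm(steps=[[[0.007,-0.01,0.02],0.6],[[0.007,0,0.01],0.6],[[0.007,0,0],0.6],[[0.007,0,0],0.6],[[0,0,0],0]])

```text
time_s: 20.32
tcp_pos: [0.5793, -0.0594, 0.1356]
eef_rot: [6.3, 89.9, -9.5]
contact_force: [-0.2, -2.0, 11.3]
gripper_width: 0.0301
```

```bash
python3 -c "from h import *;st()"
```

```text
t 20.32 pos [579.28 -59.41 135.6 ] F [-0.2 -2.  11.3] M [-0.87  0.05 -0.08] w 30.1 head 74.3 q6 -119.2 x [ 1.9e+00 -3.0e-01 -1.0e+03]
```

step_arm(steps=[[[0,0,0],0.5],[[0,0,0],0.5],[[0,0,0],0]])

```text
time_s: 20.57
tcp_pos: [0.5792, -0.0595, 0.1356]
eef_rot: [7.1, 89.9, -14.6]
contact_force: [-0.8, -2.9, 10.5]
gripper_width: 0.0296
```

```bash
python3 - <<'E'
from h import *
st();st();st()
s=get_state();print(s["joint_torque"].round(3))
E
```

```text
t 20.57 pos [579.22 -59.51 135.6 ] F [-0.8 -2.9 10.5] M [-1.15  0.09 -0.04] w 29.6 head 68.3 q6 -125.1 x [ 1.8e+00 -5.0e-01 -1.0e+03]
t 20.57 pos [579.22 -59.51 135.6 ] F [-0.8 -2.9 10.5] M [-1.15  0.09 -0.04] w 29.6 head 68.3 q6 -125.1 x [ 1.8e+00 -5.0e-01 -1.0e+03]
t 20.57 pos [579.22 -59.51 135.6 ] F [-0.8 -2.9 10.5] M [-1.15  0.09 -0.04] w 29.6 head 68.3 q6 -125.1 x [ 1.8e+00 -5.0e-01 -1.0e+03]
[  1.714 -43.389  21.575   3.494   0.422  -0.878]
```

step_arm(steps=[[[0,0,0],0.4],[[0,0,0],0.4],[[0,0,0],0],[[0,0,0],0]])

```text
time_s: 20.9
tcp_pos: [0.5792, -0.0596, 0.1356]
eef_rot: [7.1, 89.9, -19.3]
contact_force: [0.2, -4.5, 10.6]
gripper_width: 0.0298
```

```bash
python3 - <<'E'
from h import *
st()
s=get_state();print(s["joint_torque"].round(3))
E
```

```text
t 20.9 pos [579.16 -59.61 135.59] F [ 0.2 -4.5 10.6] M [-1.29  0.06 -0.12] w 29.8 head 63.7 q6 -129.8 x [ 1.7e+00 -6.0e-01 -1.0e+03]
[  2.049 -43.384  21.672   3.375   0.487  -0.097]
```

Height has stopped changing, so the nut has met the washer at about q6 = -106°. I'll ease the pressure and continue in small turns, watching the moment.

step_arm(steps=[[[-0.02,-0.02,0.01],0.3],[[-0.01,-0.01,0],0.3],[[0,0,0],0.3],[[0,0,0],0.3],[[0,0,0],0],[[0,0,0],0]])

```text
time_s: 21.4
tcp_pos: [0.579, -0.0598, 0.1356]
eef_rot: [34.8, 89.9, 1.3]
contact_force: [0.4, -1.8, 7.2]
gripper_width: 0.0298
```

```bash
python3 - <<'E'
from h import *
st()
s=get_state();print(s["joint_torque"].round(3))
E
```

```text
t 21.4 pos [579.03 -59.82 135.62] F [ 0.4 -1.8  7.2] M [-0.76 -0.46 -0.01] w 29.8 head 56.5 q6 -136.9 x [    1.5     0.  -1000. ]
[  1.018 -45.412  22.037   4.13   -0.14   -0.078]
```

step_arm(steps=[[[0,0,0],0.4],[[0,0,0],0.4],[[0,0,0],0.3]])

```text
time_s: 21.65
tcp_pos: [0.579, -0.0599, 0.1356]
eef_rot: [32.7, 89.9, -7.5]
contact_force: [-0.1, -1.9, 7.9]
gripper_width: 0.03
```

```bash
python3 - <<'E'
from h import *
st()
s=get_state();print(s["joint_torque"].round(3))
E
```

```text
t 21.65 pos [578.96 -59.94 135.63] F [-0.1 -1.9  7.9] M [-1.03 -0.32  0.07] w 30.0 head 49.8 q6 -143.6 x [ 1.3e+00 -2.0e-01 -1.0e+03]
[ 1.3090e+00 -4.5376e+01  2.2255e+01  3.9020e+00  1.6000e-02  3.6800e-01]
```

step_arm(steps=[[[0,0,0],0]])

```text
time_s: 21.73
tcp_pos: [0.5789, -0.0599, 0.1356]
eef_rot: [32.7, 89.9, -7.5]
contact_force: [1.2, -2.0, 7.3]
gripper_width: 0.0299
```

```bash
python3 - <<'E'
from h import *
st()
s=get_state();print(s["joint_torque"].round(3))
E
```

```text
t 21.73 pos [578.94 -59.94 135.61] F [ 1.2 -2.   7.3] M [-0.91 -0.3  -0.03] w 29.9 head 49.8 q6 -143.6 x [ 1.3e+00 -2.0e-01 -1.0e+03]
[ 1.2860e+00 -4.5362e+01  2.2190e+01  3.9790e+00 -2.0000e-02 -5.9100e-01]
```

step_arm(steps=[[[0,0,0],0.4],[[0,0,0],0.4]])

```text
time_s: 21.9
tcp_pos: [0.5789, -0.06, 0.1356]
eef_rot: [30.9, 89.9, -14.1]
contact_force: [0.1, -2.2, 8.0]
gripper_width: 0.03
```

```bash
python3 -c "
from h import *
st();print(get_state()['joint_torque'].round(3)); cv2.imwrite('pics/w6.png',capture('wrist')); cv2.imwrite('pics/s6.png',capture('scene'));st()
a=cv2.imread('pics/s6.png')[150:260,200:320]; cv2.imwrite('pics/s6c.png',cv2.resize(a,None,fx=5,fy=5,interpolation=cv2.INTER_CUBIC))"
```

```text
t 21.9 pos [578.88 -60.02 135.62] F [ 0.1 -2.2  8. ] M [-1.12 -0.23  0.1 ] w 30.0 head 45.0 q6 -148.4 x [ 1.1e+00 -3.0e-01 -1.0e+03]
[  1.519 -45.325  22.388   3.807   0.125   0.87 ]
t 22.0 pos [578.9  -60.03 135.62] F [ 0.5 -2.4  7.8] M [-1.04 -0.25 -0.01] w 29.8 head 45.0 q6 -148.4 x [ 1.2e+00 -2.0e-01 -1.0e+03]
```

View pics/w6.png

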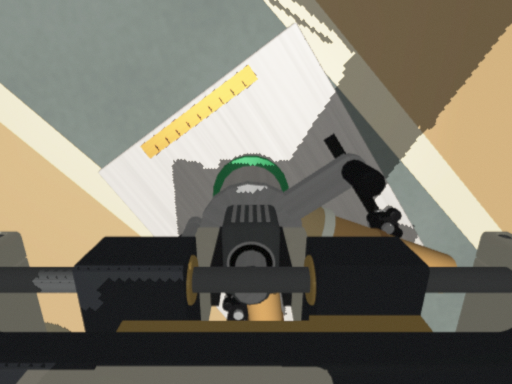

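View pics/s6c.png

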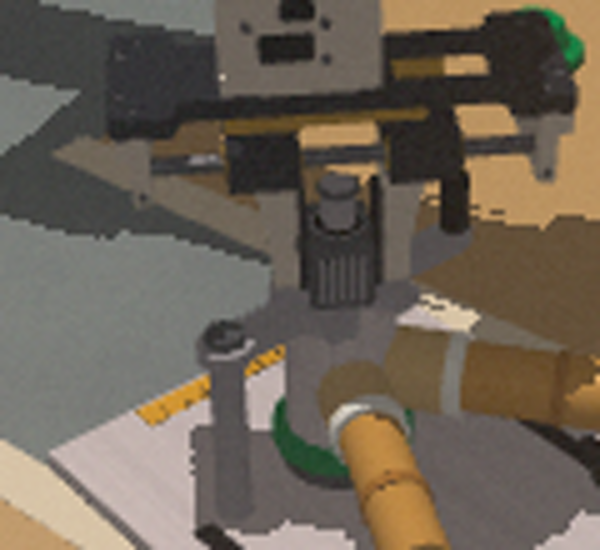

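The wrist view shows the nut turned with the gripper. In the scene view the nut's bottom edge is at crop (343,305). I'll check it against the projected washer face height.

```bash
python3 -c "
from h import *
S=camera_model('scene')
b=np.array([.5786,-.0583,0]); d=np.array([.0148,-.0148,0]); L=np.array([.0106,.0106,0])
for z in (.110,.114,.118,.144,.148): 
  print(z,[((proj(S,b+d+k*L+[0,0,z])-[200,150]+.5)*5-.5).round(0) for k in(-1,0,1)])
print('post',((proj(S,b+[0,0,.166])-[200,150]+.5)*5-.5).round(0))
for a in range(0,360,45): print(a,((proj(S,b+[.032*np.cos(np.radians(a)),.032*np.sin(np.radians(a)),.11])-[200,150]+.5)*5-.5).round(0))
"
```

```text
0.11 [array([312., 316.]), array([345., 314.]), array([379., 311.])]
0.114 [array([312., 309.]), array([345., 306.]), array([379., 304.])]
0.118 [array([312., 301.]), array([345., 299.]), array([379., 297.])]
0.144 [array([310., 253.]), array([344., 250.]), array([379., 248.])]
0.148 [array([310., 245.]), array([344., 243.]), array([379., 240.])]
post [339. 183.]
0 [396. 312.]
45 [410. 282.]
90 [384. 256.]
135 [334. 248.]
180 [288. 263.]
225 [271. 292.]
270 [295. 319.]
315 [348. 328.]
```

```bash
python3 -c "
from h import *
a=cv2.imread('pics/s6.png')[180:222,240:300]; a=cv2.convertScaleAbs(a,alpha=1.8,beta=10); cv2.imwrite('pics/s6d.png',cv2.resize(a,None,fx=12,fy=12,interpolation=cv2.INTER_NEAREST))"
```

```text
(no output)
```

View pics/s6d.png

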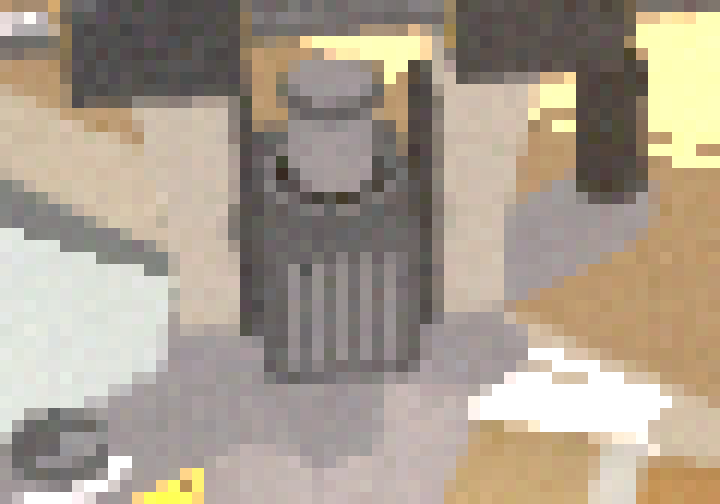

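step_arm(steps=[[[0,0,0],0.4],[[0,0,0],0.4]])

```text
time_s: 22.17
tcp_pos: [0.5788, -0.0601, 0.1356]
eef_rot: [26.0, 89.9, -23.8]
contact_force: [0.1, -2.9, 7.4]
gripper_width: 0.03
```

```bash
python3 -c "
from h import *
st();print(get_state()['joint_torque'].round(3))"
```

```text
t 22.17 pos [578.79 -60.1  135.6 ] F [ 0.1 -2.9  7.4] M [-1.35 -0.19  0.11] w 30.0 head 40.2 q6 -153.2 x [ 9.e-01 -4.e-01 -1.e+03]
[  1.659 -45.284  22.517   3.733   0.226   0.841]
```

step_arm(steps=[[[0,0,0],0.4],[[0,0,0],0.4]])

```text
time_s: 22.33
tcp_pos: [0.5787, -0.0601, 0.1356]
eef_rot: [22.7, 89.9, -31.9]
contact_force: [-0.7, -3.4, 8.2]
gripper_width: 0.0299
```

```bash
python3 -c "
from h import *
st();print(get_state()['joint_torque'].round(3))"
```

```text
t 22.33 pos [578.73 -60.14 135.58] F [-0.7 -3.4  8.2] M [-1.34 -0.1   0.12] w 29.9 head 35.4 q6 -158.0 x [ 8.e-01 -5.e-01 -1.e+03]
[  1.776 -45.377  22.683   3.674   0.297   0.65 ]
```

step_arm(steps=[[[0,0,0],0.4],[[0,0,0],0.4]])

```text
time_s: 22.5
tcp_pos: [0.5786, -0.0602, 0.1355]
eef_rot: [11.4, 90.0, -48.0]
contact_force: [0.9, -3.4, 6.5]
gripper_width: 0.03
```

```bash
python3 -c "
from h import *
st()"
```

```text
t 22.5 pos [578.6  -60.21 135.52] F [ 0.9 -3.4  6.5] M [-1.46 -0.05  0.21] w 30.0 head 30.6 q6 -162.8 x [ 5.e-01 -6.e-01 -1.e+03]
```

step_arm(steps=[[[0,0,0],0.25],[[0,0,0],0.25]])

```text
time_s: 22.67
tcp_pos: [0.5786, -0.0602, 0.1355]
eef_rot: [5.7, 90.0, -56.7]
contact_force: [0.6, -3.1, 7.3]
gripper_width: 0.0297
```

```bash
python3 -c "
from h import *
st()"
```

```text
t 22.67 pos [578.56 -60.23 135.49] F [ 0.6 -3.1  7.3] M [-1.46 -0.02  0.29] w 29.7 head 27.6 q6 -165.7 x [ 4.e-01 -6.e-01 -1.e+03]
```

The moment has risen to 0.2–0.3 N m, about 20–29 N of clamp, so it's snug. I'll ease the press, release and lift.

step_arm(steps=[[[-0.03,0,0],0],[[-0.02,0,0],0],[[0,0,0],0]])

```text
time_s: 22.92
tcp_pos: [0.5785, -0.0602, 0.1356]
eef_rot: [-18.6, 90.0, -80.9]
contact_force: [3.0, -4.4, -0.6]
gripper_width: 0.0298
```

step_arm(steps=[[[0,0,0],0],[[0,0,0],0],[[0,0,0],0],[[0,0,0],0]], fingers=0.52)

```text
time_s: 23.25
tcp_pos: [0.578, -0.0597, 0.1355]
eef_rot: [-138.6, 89.9, 158.9]
contact_force: [0.3, 0.2, 0.5]
gripper_width: 0.0414
```

```bash
python3 -c "
from h import *
st()"
```

```text
t 23.25 pos [577.97 -59.68 135.47] F [0.3 0.2 0.5] M [-0.07 -0.2  -0.02] w 41.4 head 27.5 q6 -165.8 x [-9.e-01  3.e-01 -1.e+03]
```

step_arm(steps=[[[-0.3,0,0],0],[[-0.6,0,0],0],[[-1,0,0],0],[[-1,0,0],0],[[-1,0,0],0],[[-1,0,0],0],[[-1,0,0],0],[[0,0,0],0],[[0,0,0],0]])

```text
time_s: 24.0
tcp_pos: [0.5789, -0.0597, 0.2555]
eef_rot: [77.7, 89.8, 15.2]
contact_force: [-0.7, -0.2, -0.4]
gripper_width: 0.0417
```

```bash
python3 -c "
from h import *
st(); m=camera_model('wrist'); cv2.imwrite('pics/w7.png',capture('wrist')); cv2.imwrite('pics/s7.png',capture('scene')); cv2.imwrite('pics/t7.png',capture('top'))
for n,p in dict(pin=[.590,.0125,.14],post=[.578,-.0585,.166]).items(): print(n,proj(m,p))
a=cv2.imread('pics/s7.png')[150:260,200:320]; cv2.imwrite('pics/s7c.png',cv2.resize(a,None,fx=5,fy=5,interpolation=cv2.INTER_CUBIC))"
```

```text
t 24.0 pos [578.9  -59.72 255.5 ] F [-0.7 -0.2 -0.4] M [-0.04 -0.11 -0.05] w 41.7 head 27.5 q6 -165.8 x [ 2.8e+00  8.0e-01 -1.0e+03]
pin [298.67129116 126.6417295 ]
post [248.68354453 199.03047732]
```

View pics/w7.png

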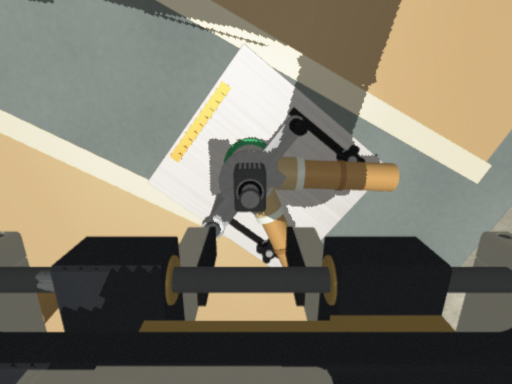

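View pics/s7c.png

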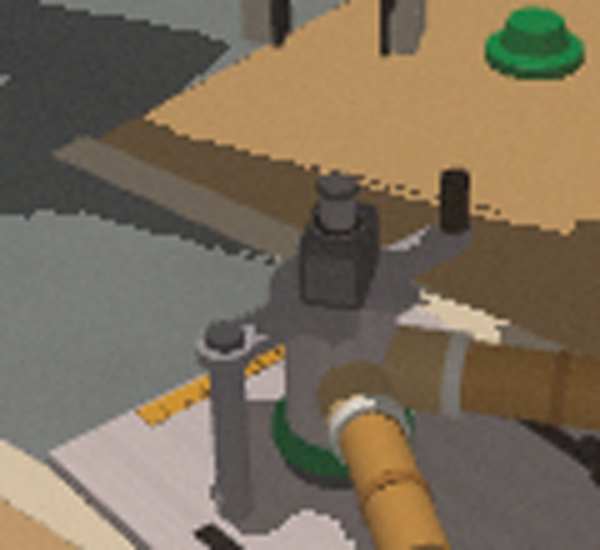

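View pics/s7.png

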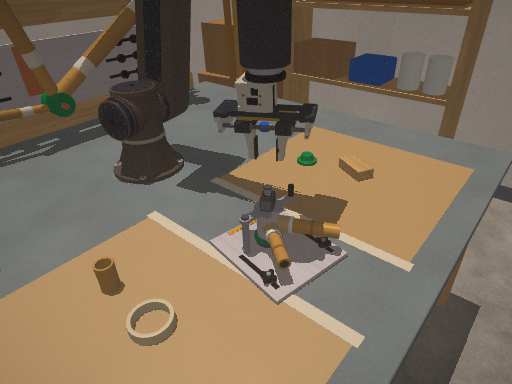

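The pin at (298,124) is at the home projection (299,127). The nut sits on the washer, still square to the jaws, and the bystanders haven't moved. Handing in.

```bash
python3 -c "
from h import *
st(); print(close_job())"
```

```text
t 24.15 pos [577.82 -59.91 253.07] F [-0.  -0.4 -0.5] M [-0.08 -0.17 -0.06] w 42.1 head 27.5 q6 -165.9 x [-1.4e+00  1.0e-01 -1.0e+03]
the job is handed in; nothing more can be done
None
```

The bottom bracket shell is clamped and the job was handed in at 24 s.

- **Washer:** I swung it to its stop with the fingers loosely caged around the pin, feeling about 8 N at the stop. In the final wrist picture the pin is within about 3 px of its projected home position.
- **Finding the thread start:** After I first met the thread, the press reached about 23 N. I backed it off to about 9 N before any turning. I then turned the nut back about 1.5 rad at 7–11 N until the resistance fell to 0, and followed it down 6–7 mm onto the thread.
- **Running on:** The nut went forward about 2.5 rad to the washer, then about 1 rad more. The turning moment there was 0.2–0.3 N m, which I put at 20–30 N of clamp. I eased the pressure, opened the jaws and lifted clear.
- **Last checks:** Contact force is about 0, the nut stayed as left, and the bystanders look unmoved.

**Where the checks disagreed or were loose:**
- The moment readings were noisy (about ±0.05 N m). They gave a lower clamp force than the turn angle did until the last few degrees; both estimates lie within 8–45 N.
- The scene picture put the nut's underside about 2 mm above the washer's nominal face. That is within the camera calibration, and the nut had stopped descending.

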